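Hold the end board of a pottery drying tray in the jig

TASK

Stand the loose dark end board on the jig's bed across the open end of the wooden tray, centred and square so that it closes the tray, and press it against the tray until the black pointers on the sprung carriage stand in the green band, never into the red. Hold it there steadily for a couple of seconds, and finish while still holding and pressing it like that, so that I can drive the screws. Leave the mug, the jar, the bowl and the screwdriver where they are.

Things in the scene. Friction and masses are not known exactly. Their poses are not given: they have to be found in the camera images.
- end_board: Loose dark wooden board, 22 thick (its x) x 180 long (its y) x 70 high (z), about 0.17 kg, standing on a long narrow edge on the bench. Both faces and both ends are alike (half a turn about z makes no difference); dark screw holes near both ends. Origin: centre of its underside. Grip it across its thickness, mid-length, near the top.
- jig: Plywood jig fixed to the bench. Bed 400 (x) x 270 (y), its top 12 above the bench. Origin: on the bench, below the middle of the tray's open end at rest. +x: pressing direction, roughly away from the robot. Bed from x = -115 (free strip before the tray) to 285; blue spring post 82 high at x = 262-284. Scales lie on the bed beside the tray, |y| = 102-132: white, green, red along +x.
- tray_end (a point): Shallow wooden tray without its near end, moving with the carriage along the jig's x. 210 (x) x 180 (y); floor 14 thick; side and far walls 14 thick, 58 high; empty, 152 wide inside. Origin: on the bed's top, mid open end; axes as the jig's. Floor and side walls end at x = 0: the board's face goes there, so the board's origin comes to x = -11, y = 0, z = 0.
- carriage (a joint): Travel of carriage and tray along the jig's +x, m: 0 at rest, hard end 0.034. Black pointers on both sides show it on the scales: white below 0.011, green 0.011 to 0.023, red above. Spring: 3 N at 0 plus 0.5 N per mm (8.5 N at the start of the green, 14.5 N at its end); it pushes the tray back when the push is eased.
- mug: Blue ceramic mug, 84 across, 95 high, handle at its +y. Origin: centre of its underside. To be left alone.
- jar: Closed glaze jar, 76 across, 100 high. Origin: centre of its underside. To be left alone.
- bowl: Terracotta bowl, 120 across, 55 high. Origin: centre of its underside. To be left alone.
- screwdriver: Screwdriver lying on the bench along its x, handle to -x. To be left alone.
Not all that is in view belongs to the job. Of the things that look like the end_board, take the one that is farthest to the robot's right at the start.

How it is judged:
On the way:
1. the end board stands square and centred against the tray's open end, pressed by the gripper with the pointers in the green, for 1.5 s without a break (value of joint carriage between 0.0105 and 0.0235 m and contact force between end_board and carriage between 5 and 19 N and contact force between the fingers and end_board above 4 N and x of end_board in the frame of tray_end between -0.016 and -0.008 m and y of end_board in the frame of tray_end between -0.009 and 0.009 m and z of end_board in the frame of tray_end between -0.005 and 0.007 m and angle between end_board's own z axis and vertical below 0.08 rad and angle between the x axis of end_board and the x axis of tray_end, either way round below 0.06 rad), for 1.5 s.
At the end, for the whole second after the job is handed in: Gripper still pressing (over 4 N): pointers steady in the green (10.5-23.5 mm), board on tray 5-19 N, touching its end, centred within 9 mm, underside -5 to +7 mm of the bed, upright within 0.08 rad, square within 0.06 rad; bystanders within 20 mm of their starts (all of step 1 and velocity of joint carriage between -0.01 and 0.01 m/s and distance of each of mug, jar, bowl, screwdriver from where it was at the start of the episode below 0.02 m); the arm keeps its last pose, push and grip.
It fails at once if the pointers go well into the red (carriage travel over 26 mm) (value of joint carriage above 0.026 m).
It fails at once if the mug is moved by more than 20 mm (distance of mug from where it was at the start of the episode above 0.02 m).
It fails at once if the jar is moved by more than 20 mm (distance of jar from where it was at the start of the episode above 0.02 m).
It fails at once if the bowl is moved by more than 20 mm (distance of bowl from where it was at the start of the episode above 0.02 m).
It fails at once if the screwdriver is moved by more than 20 mm (distance of screwdriver from where it was at the start of the episode above 0.02 m).
It also fails if it takes over 48 s, if anything falls off the work surface, if the arm or the gripper's body presses on something with over 40 N, if the wrist force passes 120 N, or if a joint passes its speed limit or range.

ROBOT

A 7-joint arm with a two-finger parallel gripper is mounted at the origin on the work surface. World frame = base frame: x ahead of the robot, y to its left, z up, the work surface at z = 0. Lengths are in m, angles in rad, forces in N, time in s.
With the tool pointing down it reaches from about 0.425 to 0.925 m from the base axis. Payload 6.8 kg.
Tool frame: the origin (TCP) lies at the very end of the fingers, on their centre line; the grasp point (between the pads) lies 19 mm behind it; z points along the fingers, y is the line along which they close (so a half turn about z gives the same grasp; the last joint's range is limited). The gripper opens to 85 mm and grips with 20 to 120 N. Pads are 22 mm wide; open, the fingers measure 114 mm over their backs; the gripper's body (76 mm by 85 mm) begins 54 mm behind the grasp point. The pads swing forward as they close: fully open they stand 13 mm farther back than shut.
Start: joints at [-1.242, 0.477, 0.022, 1.555, -0.011, 1.109, -0.083], TCP at [0.286, 0.612, 0.231] pointing down, gripper open.
Joint ranges: [-2.96, 2.96], [-0.34, 2.1], [-1.41, 1.46], [0.24, 2.44], [-1.37, 4.51], [0.17, 1.92], [-2.96, 2.96]. Speed limits (rad/s): [2.39, 2.39, 3.14, 3.14, 3.14, 3.14, 3.14].

INTERFACE

Orientations are given as a rotation vector (axis times angle).
In Python, from bench import r gives the robot as it stands. The module is installed in compiled form; this text tells all that it offers.
- The arm moves only by the tool servo_tool, never from a script. Its argument "commands" is a list of rows, each a list of 7 numbers: the turn, a rotation vector about the world's x, y, z in degrees, then the shift along the world's x, y, z in mm, then the closure, from 0 (fully open) to 1 (shut). A call has 1 to 5 rows; each row is the pose to reach, as a shift and turn from the pose commanded when the call began; what a row does not reach only later rows make up. A row lasts 1/12 s, in which the tool goes at most 41.7 mm and 7.16 degrees, less where a joint would pass 70% of its speed; a pose out of reach is approached as far as the arm can. A call with a gripper value outside its range is refused whole. The fingers move at their own pace and stop on an object; "force" is the grip in N (left out, the last holds). Time passes only in rows, so rows that repeat a pose let the fingers close. It gives the time, the measured TCP pose, the force, the opening and the grip force at its end, in the units of the state.
- r.get_obs(): the state, without advancing time (a new reading comes with each control period).
- r.grab_frame(name): name is "scene" or "top" or "wrist"; returns (picture, depth): 400x640x3 uint8, blue, green, red; 400x640 float32, m along the optical axis (not along the pixel's ray), 0 where there is no reading.
- r.camera_info(name): a dict with "vertical_fov" (degrees; the focal length in pixels is half the picture's height over the tangent of half this angle, whatever the lens; pixels are square), "cx", "cy" (the principal point, pixels), "cam_to_world" (4x4, takes a point from camera to world coordinates); the wrist camera has in their place "T_tool_cam" (4x4, takes a point from camera to tool coordinates, whose origin is the TCP and whose axes are the flange's). Camera axes: x right, y up, looking along -z (the intrinsics and any distortion apply to the point x, -y, -z); pixel columns grow to the right and rows downward; lengths in m; the calibration is good to about 2 mm. A picture is of the moment at which its call begins: read the wrist's pose just before it. camera_info takes no time and is no camera call.
- r.hand_in(): hands the job in; it is judged then, once.
The state is a dict: "clock": time; "joints": joint angles; "qvel": joint speeds; "tau": joint torques, N m; "tcp_pos": TCP position; "orientation": TCP orientation; "contact_force": force on the tool from outside, world axes, zero at the start; "moment": the same for the moment, N m; "grip_width": finger opening in m; "gripper_force": force on a finger pad.
Only numpy, scipy, OpenCV 4.12 (cv2) and the standard library are available. Lean on these libraries where they do the work, as an engineer would, in place of code of your own. Each camera call takes 0.05 s, during which the arm holds its last target. There are 200 camera calls.

## Working session

There is one attempt and no reset: what is moved stays moved. The work goes in short steps, Python scripts to look and compute and a tool call to move; the robot and the scene stay as the last step left them, time stands still between calls to the robot, and variables do not carry over. Pictures are saved under pics/ and viewed, at most 10 in all, crops included, and the job is handed in when it is done.

Besides the shell and the picture viewer there is one more tool, called as a command line: name --pt "numbers of a row" for each row, then --argument value for the rest. servo_tool: Moves the arm, as the interface text tells. Its arguments: {"type":"object","properties":{"commands":{"type":"array"},"force":{"type":"number"}},"required":["commands"]}

```bash
mkdir -p pics; cat > h.py <<'E'
import numpy as np, cv2
from bench import r
from scipy.spatial.transform import Rotation as R
def cam(name,obs=None):
    i=r.camera_info(name); f=200/np.tan(np.radians(i['vertical_fov'])/2)
    if 'cam_to_world' in i: T=np.array(i['cam_to_world'])
    else:
        o=obs or r.get_obs(); W=np.eye(4); W[:3,:3]=R.from_rotvec(o['orientation']).as_matrix(); W[:3,3]=o['tcp_pos']; T=W@np.array(i['T_tool_cam'])
    return f,i['cx'],i['cy'],T
def pts(c,uv,d):   # depth -> world
    f,cx,cy,T=c; uv=np.asarray(uv,float); d=np.asarray(d)
    p=np.stack([(uv[:,0]-cx)/f*d,-(uv[:,1]-cy)/f*d,-d],1); return p@T[:3,:3].T+T[:3,3]
def ray(c,uv,z):   # onto plane z
    o=c[3][:3,3]; q=pts(c,uv,np.ones(len(uv)))-o
    return o+q*((z-o[2])/q[:,2])[:,None]
E
python3 - <<'E'
from h import *
o=r.get_obs(); print({k:np.round(v,4) for k,v in o.items()})
for n in ['scene','top','wrist']:
    i=r.camera_info(n); print(n,i)
    im,d=r.grab_frame(n); cv2.imwrite(f'pics/{n}0.png',im); np.save(f'pics/{n}0.npy',d)
E
```

```text
{'clock': np.float64(0.0), 'joints': array([-1.2421,  0.4778,  0.0223,  1.5564, -0.0115,  1.1093, -0.0831]), 'qvel': array([ 0.0008,  0.0001,  0.    , -0.0011, -0.0016, -0.0006,  0.0005]), 'tau': array([ 2.00000e-04, -5.96468e+01,  1.60830e+00, -2.81201e+01,
        1.25000e-02,  9.50000e-03,  1.00000e-04]), 'tcp_pos': array([0.2853, 0.6111, 0.2304]), 'orientation': array([-6.8060e-01, -3.0667e+00,  2.7000e-03]), 'contact_force': array([0.396 , 0.3761, 0.8469]), 'moment': array([-0.0459,  0.0021,  0.0226]), 'gripper_force': np.float64(0.0), 'grip_width': np.float64(0.0852)}
scene {'vertical_fov': 55.87581588503275, 'cx': 319.4015832793522, 'cy': 200.101140314175, 'cam_to_world': array([[-0.74615095, -0.39807449,  0.53366231,  1.28832366],
       [ 0.66577465, -0.44409105,  0.59960591,  0.74311187],
       [-0.00169317,  0.80269536,  0.59638687,  0.78773957],
       [ 0.        ,  0.        ,  0.        ,  1.        ]])}
top {'vertical_fov': 45.72957703011118, 'cx': 327.7970515066342, 'cy': 197.54535255322565, 'cam_to_world': array([[-0.00463812,  0.98713667, -0.1598114 ,  0.33117496],
       [-0.9997698 , -0.0079254 , -0.01993851, -0.00198537],
       [-0.0209486 ,  0.15968214,  0.98694618,  1.80645987],
       [ 0.        ,  0.        ,  0.        ,  1.        ]])}
wrist {'vertical_fov': 65.00843212441565, 'cx': 319.5896138677067, 'cy': 198.49068616487165, 'T_tool_cam': array([[ 7.96402440e-04,  9.50398190e-01,  3.11034801e-01,
         7.99743249e-02],
       [ 9.99999680e-01, -7.80265897e-04, -1.76311103e-04,
        -1.07330450e-03],
       [ 7.51240949e-05,  3.11034841e-01, -9.50398507e-01,
        -1.42682227e-01],
       [ 0.00000000e+00,  0.00000000e+00,  0.00000000e+00,
         1.00000000e+00]])}
```

View pics/top0.png

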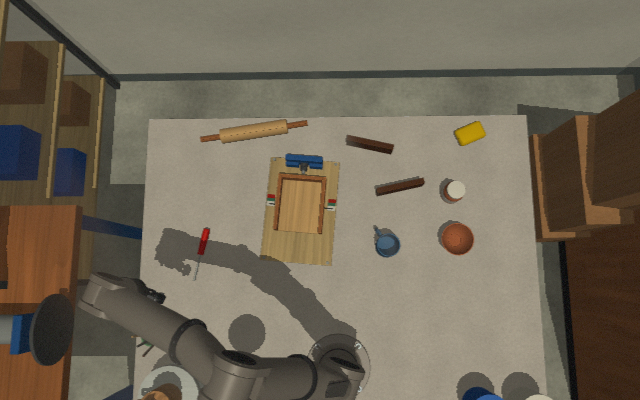

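View pics/scene0.png

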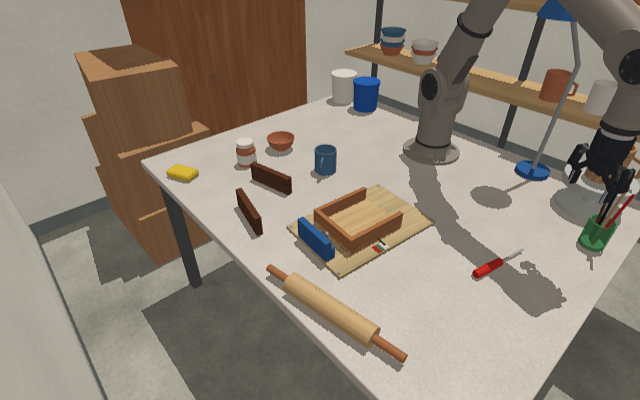

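The top view shows the candidates: dark board A at (370,144), dark board B at (400,186), and the brown tray walls at (300,205), which are not loose. In this view right is the robot's right, so B at (400,186) is the one. It stands between the mug (387,243) and the jar (455,190). The scene view shows both boards standing, B at (271,179) and A at (249,211).

```bash
python3 - <<'E'
from h import *
im=cv2.imread('pics/top0.png'); d=np.load('pics/top0.npy'); c=cam('top')
cv2.imwrite('pics/crop0.png',cv2.resize(im[110:275,250:480],None,fx=3.4,fy=3.4,interpolation=cv2.INTER_CUBIC))
def world(n):
    d=np.load(f'pics/{n}0.npy'); c=cam(n); v,u=np.mgrid[0:400,0:640]
    return pts(c,np.stack([u.ravel(),v.ravel()],1),d.ravel()).reshape(400,640,3),cv2.imread(f'pics/{n}0.png')
for n in ['top','scene']:
    P,im=world(n); hsv=cv2.cvtColor(im,cv2.COLOR_BGR2HSV)
    on=(P[...,2]>-.02)&(P[...,0]>.3)&(P[...,0]<1.3)&(abs(P[...,1])<.7)
    dark=(im.max(2)<90)&(im[...,2].astype(int)-im[...,0]>12)&on
    k,l,s,ce=cv2.connectedComponentsWithStats(dark.astype(np.uint8))
    for i in range(1,k):
        if s[i,4]<80: continue
        q=P[l==i]; zt=np.percentile(q[:,2],95); t=q[q[:,2]>zt-.012]
        (a,b),(w,h),ang=cv2.minAreaRect((t[:,:2]*1000).astype(np.float32))
        print(n,'dark',ce[i].round(),s[i,4],'z',zt.round(4),'ctr',round(a,1),round(b,1),'size',round(w),round(h),ang)
    # blobs above bench
    m=on&(P[...,2]>.025)&(P[...,2]<.2)
    k,l,s,ce=cv2.connectedComponentsWithStats(m.astype(np.uint8))
    for i in range(1,k):
        if s[i,4]<100: continue
        q=P[l==i]; print(n,'blob',ce[i].round(),s[i,4],q.min(0).round(3),q.max(0).round(3))
E
```

```text
top dark [370. 144.] 464 z 0.0762 ctr 606.1 -29.7 size 175 524 65.76660919189453
top dark [399. 186.] 437 z 0.0763 ctr 541.4 -124.2 size 114 473 46.263526916503906
top dark [444. 188.] 92 z 0.0847 ctr 642.5 -401.2 size 8 34 78.05113983154297
top dark [189. 252.] 816 z 0.0191 ctr 346.1 342.3 size 672 153 74.66480255126953
top dark [257. 267.] 690 z 0.012 ctr 335.6 224.9 size 440 110 74.88392639160156
top dark [ 96. 278.] 90 z 0.6121 ctr 322.9 587.9 size 41 1 68.96868896484375
top blob [253. 131.] 1190 [0.838 0.114 0.025] [0.93  0.529 0.072]
top blob [470. 132.] 361 [ 0.819 -0.574  0.025] [ 0.916 -0.458  0.042]
top blob [369. 143.] 414 [ 0.792 -0.214  0.025] [ 0.853 -0.037  0.081]
top blob [303. 161.] 480 [0.711 0.055 0.026] [0.778 0.196 0.097]
top blob [299. 203.] 2100 [0.483 0.043 0.025] [0.707 0.238 0.082]
top blob [399. 186.] 370 [ 0.628 -0.323  0.025] [ 0.684 -0.146  0.082]
top blob [453. 191.] 402 [ 0.596 -0.465  0.025] [ 0.667 -0.394  0.111]
top blob [459. 238.] 393 [ 0.402 -0.5    0.025] [ 0.516 -0.38   0.066]
top blob [386. 242.] 210 [ 0.395 -0.223  0.025] [ 0.498 -0.138  0.104]
scene dark [620.  49.] 790 z 0.6095 ctr 310.3 556.9 size 57 8 67.14364624023438
scene dark [626. 107.] 704 z 0.5172 ctr 325.8 604.1 size 37 14 70.14344024658203
scene dark [271. 180.] 616 z 0.0672 ctr 662.9 -230.1 size 21 182 15.185346603393555
scene dark [250. 217.] 348 z 0.067 ctr 825.9 -121.3 size 176 20 77.18789672851562
scene blob [281. 139.] 319 [ 0.397 -0.496  0.025] [ 0.517 -0.376  0.057]
scene blob [260. 164.] 982 [ 0.6   -0.463  0.025] [ 0.688 -0.14   0.102]
scene blob [325. 157.] 529 [ 0.394 -0.225  0.025] [ 0.501 -0.135  0.097]
scene blob [181. 170.] 209 [ 0.825 -0.567  0.025] [ 0.913 -0.46   0.032]
scene blob [343. 225.] 2930 [0.482 0.042 0.025] [0.78  0.241 0.084]
scene blob [249. 209.] 456 [ 0.794 -0.211  0.025] [ 0.855 -0.033  0.072]
scene blob [335. 312.] 2877 [0.838 0.114 0.025] [0.931 0.532 0.058]
```

View pics/crop0.png

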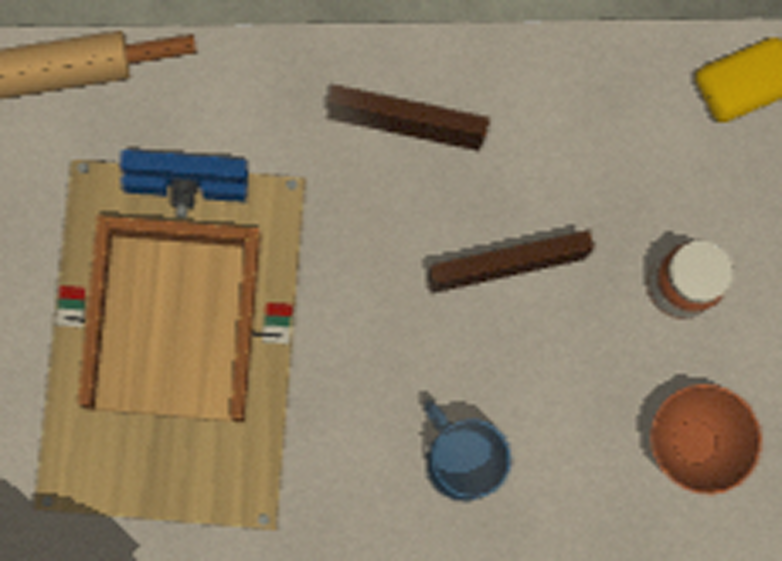

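B is at about (0.66, -0.235), with its long axis running farther from the robot as it goes right. The crop confirms a plain dark board at crop (510,262), clear of the jar at (695,272) and the mug at (468,455). I'll go via the jig for a wrist look.

servo_tool --pt "0 0 -7 12 -34 18 0" --pt "0 0 -14 26 -68 36 0" --pt "0 0 -21 40 -102 54 0" --pt "0 0 -28 54 -136 72 0" --pt "0 0 -35 68 -170 90 0" --force 60

```text
clock: 0.57
tcp_pos: [0.3539, 0.4397, 0.3218]
orientation: [-1.58, -2.715, 0.001]
contact_force: [1.3, 0.1, 0.6]
grip_width: 0.0856
gripper_force: 0.0
```

servo_tool --pt "0 0 -5 14 -36 10 0" --pt "0 0 -10 28 -72 20 0" --pt "0 0 -15 42 -108 30 0" --pt "0 0 -20 56 -144 40 0" --pt "0 0 -20 70 -180 40 0"

```text
clock: 0.98
tcp_pos: [0.4245, 0.2601, 0.3632]
orientation: [2.025, 2.401, 0.005]
contact_force: [1.6, 0.2, 0.2]
grip_width: 0.0852
gripper_force: 0.0
```

servo_tool --pt "0 0 0 10 -30 0 0" --pt "0 0 0 20 -60 0 0" --pt "0 0 0 30 -90 0 0" --pt "0 0 0 30 -90 0 0" --pt "0 0 0 30 -90 0 0"

```text
clock: 1.4
tcp_pos: [0.454, 0.1697, 0.3614]
orientation: [-2.025, -2.402, -0.001]
contact_force: [0.5, 0.6, -0.7]
grip_width: 0.0854
gripper_force: 0.0
```

```bash
python3 - <<'E'
from h import *
o=r.get_obs(); im,d=r.grab_frame('wrist'); print({k:np.round(v,4) for k,v in o.items() if k not in('tau',)})
cv2.imwrite('pics/w1.png',im); np.savez('pics/w1.npz',d=d,p=o['tcp_pos'],q=o['orientation'])
im,d=r.grab_frame('top');cv2.imwrite('pics/top1.png',im); np.save('pics/top1.npy',d)
E
```

```text
{'clock': np.float64(1.4), 'joints': array([-0.8935,  0.0363,  0.4256,  1.8399, -0.016 ,  1.2685, -0.2937]), 'qvel': array([-0.0305,  0.0149, -0.0556, -0.0073, -0.0168, -0.0018, -0.013 ]), 'tcp_pos': array([0.454 , 0.1697, 0.3614]), 'orientation': array([-2.0250e+00, -2.4016e+00, -5.0000e-04]), 'contact_force': array([ 0.5173,  0.6066, -0.6984]), 'moment': array([ 0.0491, -0.0153, -0.0437]), 'gripper_force': np.float64(0.0), 'grip_width': np.float64(0.0854)}
```

View pics/w1.png

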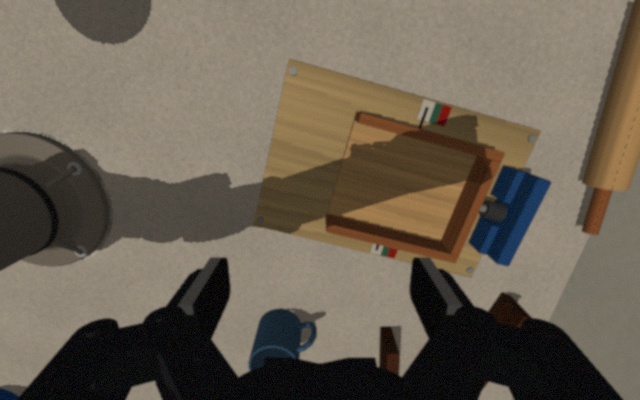

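The wrist view shows the tray's open end from (358,115) to (328,220), the bed from (290,60) to (472,275), the blue post at (510,215), and the board's end at (390,348).

```bash
cat > jig.py <<'E'
from h import *
from scipy import ndimage as N
def jig(im,d,c,tag):
    v,u=np.mgrid[0:400,0:640]; uv=np.stack([u.ravel(),v.ravel()],1)
    P=pts(c,uv,d.ravel()).reshape(400,640,3); X,Y,Z=P[...,0],P[...,1],P[...,2]
    reg=(X>.3)&(X<.83)&(Y>0)&(Y<.29)&(d>0)
    hsv=cv2.cvtColor(im,cv2.COLOR_BGR2HSV)
    bench=reg&(hsv[...,1]<60)&(Z<.006); print(tag,'bench z',np.median(Z[bench]).round(4))
    bed=reg&(hsv[...,1]>70)&(Z>.002)&(Z<.02); print('bed z',np.median(Z[bed]).round(4))
    q=(hsv[...,0]<14)&(hsv[...,1]>100)&reg
    top=q&(Z>.058)&(Z<.083); top=N.binary_opening(top,np.ones((2,2))); l,k=N.label(top); s=N.sum(top,l,range(1,k+1)); top=l==1+np.argmax(s)
    zt=np.median(Z[top]); print('wall top z',zt.round(4),top.sum())
    W=ray(c,uv[top.ravel()],.070)[:,:2]
    # jig yaw by robust: minAreaRect of wall-top set
    rc=cv2.minAreaRect((W*1000).astype(np.float32)); print('walltop rect',rc)
    # bed outline
    bm=reg&(hsv[...,1]>70)&(Z>.002)&(Z<.1)
    B=ray(c,uv[(reg&(hsv[...,1]>70)&(Z>.004)&(Z<.02)).ravel()],.012)[:,:2]
    print('bed rect',cv2.minAreaRect((B*1000).astype(np.float32)))
    return top,W
if __name__=='__main__':
    z=np.load('pics/w1.npz'); o=dict(tcp_pos=z['p'],orientation=z['q'])
    im=cv2.imread('pics/w1.png'); c=cam('wrist',o); jig(im,z['d'],c,'wrist')
    # hand-read corners: wall near ends at top plane, bed corners
    print(ray(c,[(358,113),(328,229),(504,152),(455,262)],.07).round(4)); print(ray(c,[(290,59),(540,130),(257,224),(471,277)],.012).round(4))
    c=cam('scene'); jig(cv2.imread('pics/scene0.png'),np.load('pics/scene0.npy'),c,'scene')
    c=cam('top'); jig(cv2.imread('pics/top0.png'),np.load('pics/top0.npy'),c,'top')
E
python3 jig.py
```

```text
wrist bench z 0.0001
bed z 0.0121
wall top z 0.0699 3754
walltop rect ((593.182861328125, 136.95101928710938), (179.78126525878906, 210.93748474121094), 84.85538482666016)
bed rect ((573.8809814453125, 138.8822021484375), (268.76483154296875, 398.8094177246094), 84.8674087524414)
[[0.4942 0.2347 0.07  ]
 [0.4846 0.0622 0.07  ]
 [0.7047 0.2179 0.07  ]
 [0.6896 0.0408 0.07  ]]
[[ 0.3894  0.29    0.012 ]
 [ 0.7829  0.2558  0.012 ]
 [ 0.3704  0.0261  0.012 ]
 [ 0.7605 -0.0112  0.012 ]]
scene bench z -0.0038
bed z 0.0104
wall top z 0.0673 830
walltop rect ((601.4653930664062, 146.33705139160156), (187.478271484375, 216.31842041015625), 84.790283203125)
bed rect ((578.9564208984375, 147.30587768554688), (271.4779968261719, 401.43560791015625), 85.0753173828125)
top bench z 0.0003
bed z 0.013
wall top z 0.0701 156
walltop rect ((690.2553100585938, 139.7972412109375), (36.94879150390625, 162.0100860595703), 5.038252353668213)
bed rect ((575.0670166015625, 140.96261596679688), (270.43463134765625, 399.85357666015625), 84.83430480957031)
```

Jig yaw is -5.1°, and the open end is at about (0.489, 0.1465). The bed is at z 0.012 and the wall tops at 0.070. Next I hover over the board.

servo_tool --pt "0 0 0 16 -33 -7 0" --pt "0 0 0 32 -66 -14 0" --pt "0 0 1 48 -99 -21 0" --pt "0 0 3 64 -132 -28 0" --pt "0 0 5 80 -165 -35 0"

```text
clock: 1.92
tcp_pos: [0.5341, 0.0072, 0.3259]
orientation: [-1.906, -2.497, -0.001]
contact_force: [1.0, 0.3, 0.1]
grip_width: 0.0853
gripper_force: 0.0
```

servo_tool --pt "0 0 0 16 -34 -12 0" --pt "0 0 0 32 -68 -24 0" --pt "0 0 0 48 -102 -36 0" --pt "0 0 0 64 -136 -48 0" --pt "0 0 0 80 -170 -60 0"

```text
clock: 2.33
tcp_pos: [0.6149, -0.1626, 0.2649]
orientation: [-1.908, -2.495, -0.0]
contact_force: [0.1, 0.7, -0.0]
grip_width: 0.0857
gripper_force: 0.0
```

servo_tool --pt "0 0 0 23 -34 -8 0" --pt "0 0 0 46 -68 -16 0" --pt "0 0 0 46 -68 -16 0" --pt "0 0 0 46 -68 -16 0" --pt "0 0 0 46 -68 -16 0"

```text
clock: 2.75
tcp_pos: [0.66, -0.2294, 0.2493]
orientation: [-1.909, -2.492, -0.0]
contact_force: [0.7, -0.0, 0.1]
grip_width: 0.0854
gripper_force: 0.0
```

```bash
cat > board.py <<'E'
from h import *
from scipy import ndimage as N
o=r.get_obs(); im,d=r.grab_frame('wrist'); c=cam('wrist',o)
print({k:np.round(v,4) for k,v in o.items() if k not in('tau','qvel')})
cv2.imwrite('pics/w2.png',im)
v,u=np.mgrid[0:400,0:640]; uv=np.stack([u.ravel(),v.ravel()],1); P=pts(c,uv,d.ravel()).reshape(400,640,3)
m=(P[...,2]>.06)&(P[...,2]<.08)&(abs(P[...,0]-.66)<.08)&(abs(P[...,1]+.235)<.12)
l,k=N.label(m); s=N.sum(m,l,range(1,k+1)); m=l==1+np.argmax(s); zt=np.median(P[m][:,2])
W=ray(c,uv[m.ravel()],zt)[:,:2]*1000
print('top z',zt,m.sum(),'rect',cv2.minAreaRect(W.astype(np.float32)))
C=np.cov(W.T); w,V=np.linalg.eigh(C); print('mean',W.mean(0),'long dir deg',np.degrees(np.arctan2(V[1,1],V[0,1])))
a=2*np.arctan2(o['orientation'][1],o['orientation'][0]); print('closing deg',np.degrees(a)%180-90)
E
python3 board.py
```

```text
{'clock': np.float64(2.75), 'joints': array([-0.154 ,  0.5649,  0.6152,  1.5007, -0.3405,  1.1861,  0.7801]), 'tcp_pos': array([ 0.66  , -0.2294,  0.2493]), 'orientation': array([-1.9095e+00, -2.4923e+00, -2.0000e-04]), 'contact_force': array([ 0.7459, -0.03  ,  0.0645]), 'moment': array([ 0.0508, -0.1067,  0.0583]), 'gripper_force': np.float64(0.0), 'grip_width': np.float64(0.0854)}
top z 0.07001563100136873 3404 rect ((656.0830078125, -238.41354370117188), (21.896636962890625, 179.19793701171875), 12.2134428024292)
mean [ 654.50529112 -231.18913067] long dir deg 102.187899929684
closing deg 15.085255755389852
```

View pics/w2.png

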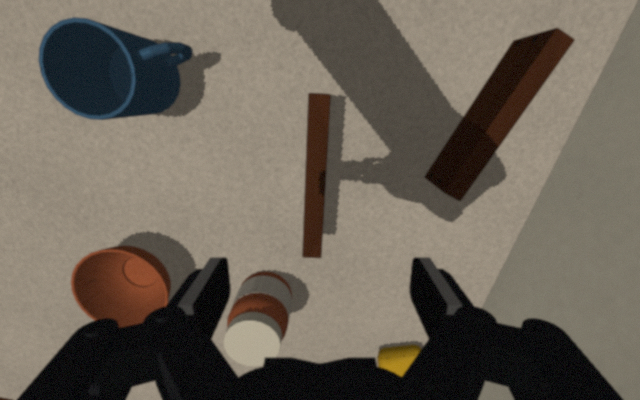

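The board is at centre pixel (316,175), its top is at z 0.070 (matching the text) and its yaw is 12.2°. The jar (255,325) and bowl (120,285) are clear of the fingers. Next: turn, centre and descend.

servo_tool --pt "0 0 -3 -4 -9 -30 0" --pt "0 0 -3 -4 -9 -65 0" --pt "0 0 -3 -4 -9 -100 0" --pt "0 0 -3 -4 -9 -130 0" --pt "0 0 -3 -4 -9 -130 0"

```text
clock: 3.22
tcp_pos: [0.6524, -0.2353, 0.1145]
orientation: [-1.967, -2.437, 0.003]
contact_force: [-0.8, 1.3, -1.0]
grip_width: 0.0855
gripper_force: 0.0
```

servo_tool --pt "0 0 0 0 0 -25 0" --pt "0 0 0 0 0 -50 0" --pt "0 0 0 0 0 -70 0" --pt "0 0 0 0 0 -81 0" --pt "0 0 0 0 0 -81 0"

```text
clock: 3.63
tcp_pos: [0.6553, -0.2384, 0.0387]
orientation: [-1.974, -2.441, -0.0]
contact_force: [0.8, 1.1, -0.5]
grip_width: 0.0854
gripper_force: 0.0
```

servo_tool --pt "0 0 0 0 0 0 1" --pt "0 0 0 0 0 0 1" --pt "0 0 0 0 0 0 1" --pt "0 0 0 0 0 0 1" --pt "0 0 0 0 0 0 1" --force 60

```text
clock: 4.05
tcp_pos: [0.6561, -0.2405, 0.0403]
orientation: [1.977, 2.44, 0.001]
contact_force: [-0.2, -0.5, 0.3]
grip_width: 0.0257
gripper_force: 0.0
```

servo_tool --pt "0 0 0 0 0 0 1" --pt "0 0 0 0 0 0 1" --pt "0 0 0 0 0 0 1" --pt "0 0 0 0 0 0 1" --pt "0 0 0 0 0 0 1"

```text
clock: 4.47
tcp_pos: [0.6562, -0.2406, 0.0403]
orientation: [1.977, 2.44, 0.001]
contact_force: [-0.7, 0.5, 5.5]
grip_width: 0.0211
gripper_force: 59.6
```

Gripped at 21 mm with 60 N. Now I lift, then carry to the free strip in front of the tray.

servo_tool --pt "0 0 0 0 0 15 1" --pt "0 0 0 0 0 45 1" --pt "0 0 0 0 0 80 1" --pt "0 0 0 0 0 115 1" --pt "0 0 0 0 0 130 1"

```text
clock: 4.88
tcp_pos: [0.657, -0.2418, 0.1749]
orientation: [1.975, 2.436, 0.003]
contact_force: [0.1, -1.2, -1.8]
grip_width: 0.0214
gripper_force: 59.3
```

servo_tool --pt "0 0 -2 -10 20 0 1" --pt "0 0 -4 -26 50 0 1" --pt "0 0 -7 -42 80 0 1" --pt "0 0 -9 -58 110 0 1" --pt "0 0 -11 -74 140 0 1"

```text
clock: 5.3
tcp_pos: [0.5801, -0.0992, 0.1695]
orientation: [-2.205, -2.237, 0.0]
contact_force: [1.7, 0.3, -1.0]
grip_width: 0.0214
gripper_force: 59.2
```

servo_tool --pt "0 0 -2 -17 32 0 1" --pt "0 0 -4 -34 64 0 1" --pt "0 0 -6 -51 96 0 1" --pt "0 0 -6 -68 128 0 1" --pt "0 0 -6 -85 160 0 1"

```text
clock: 5.72
tcp_pos: [0.4951, 0.0608, 0.1696]
orientation: [-2.317, -2.121, 0.0]
contact_force: [1.3, 0.5, -2.2]
grip_width: 0.021
gripper_force: 59.2
```

servo_tool --pt "0 0 0 -15 28 0 1" --pt "0 0 0 -30 55 0 1" --pt "0 0 0 -45 78 0 1" --pt "0 0 0 -54 89 0 1" --pt "0 0 0 -54 89 0 1"

```text
clock: 6.13
tcp_pos: [0.44, 0.1515, 0.1693]
orientation: [-2.309, -2.126, 0.001]
contact_force: [-1.0, -0.8, -2.3]
grip_width: 0.0211
gripper_force: 59.4
```

```bash
cat > look.py <<'E'
from h import *; import sys
o=r.get_obs(); im,d=r.grab_frame('wrist'); c=cam('wrist',o)
print({k:np.round(v,4) for k,v in o.items() if k not in('tau','qvel')})
cv2.imwrite(f'pics/{sys.argv[1]}.png',im); np.savez(f'pics/{sys.argv[1]}.npz',d=d,p=o['tcp_pos'],q=o['orientation'])
a=2*np.arctan2(o['orientation'][1],o['orientation'][0]); print('closing deg',(np.degrees(a)%180)-90)
im2,d2=r.grab_frame('scene'); cv2.imwrite(f'pics/{sys.argv[1]}s.png',im2); np.save(f'pics/{sys.argv[1]}s.npy',d2)
cv2.imwrite(f'pics/{sys.argv[1]}v.png',np.hstack([im[:,:],cv2.resize(im2[150:300,250:490],(640,400))])[:, :][::1] if 0 else np.vstack([cv2.resize(im,(480,300)),cv2.resize(im2[140:290,240:480],(480,300),interpolation=cv2.INTER_CUBIC)]))
E
python3 look.py w3
```

```text
{'clock': np.float64(6.1333), 'joints': array([-1.0845,  0.253 ,  0.7274,  2.1386, -0.2308,  0.8273, -0.2977]), 'tcp_pos': array([0.44  , 0.1515, 0.1693]), 'orientation': array([-2.3094e+00, -2.1262e+00,  1.4000e-03]), 'contact_force': array([-1.043 , -0.7747, -2.334 ]), 'moment': array([-0.0005,  0.0235, -0.0141]), 'gripper_force': np.float64(59.3843), 'grip_width': np.float64(0.0211)}
closing deg -4.730381338762527
```

View pics/w3v.png

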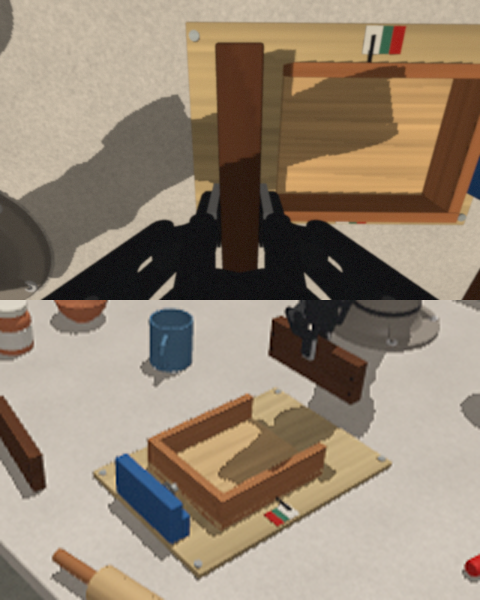

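The board is held level at wrist pixel (320,190). Its +y end is at (320,57) and the tray's open end is at x≈378. Next I measure the held board and the tray in this same view.

```bash
python3 - <<'E'
from h import *
from scipy import ndimage as N
z=np.load('pics/w3.npz'); d=z['d']; o=dict(tcp_pos=z['p'],orientation=z['q']); c=cam('wrist',o); im=cv2.imread('pics/w3.png')
v,u=np.mgrid[0:400,0:640]; uv=np.stack([u.ravel(),v.ravel()],1); P=pts(c,uv,d.ravel()).reshape(400,640,3)
tp=z['p']; jx=np.array([np.cos(np.radians(-5.14)),np.sin(np.radians(-5.14))]); jy=np.array([-jx[1],jx[0]])
O=np.array([.4887,.1465])
m=(im.max(2)>25)&(im[...,2].astype(int)-im[...,0]>12)&(abs((P[...,:2]-tp[:2])@jx)<.03)&(P[...,2]>.17)&(P[...,2]<.23)&(P[...,1]>.16)
l,k=N.label(m); s=N.sum(m,l,range(1,k+1)); m=l==1+np.argmax(s)
q=P[m]; A=np.c_[q[:,:2],np.ones(len(q))]; co=np.linalg.lstsq(A,q[:,2],rcond=None)[0]
print('top z',np.median(q[:,2]),'slopes',co[:2],m.sum())
W=q[:,:2]-O; L=np.c_[W@jx,W@jy]
# centre line of top face in jig frame
ys=np.arange(.035,.09,.004); mid=[];
for y in ys:
    s=L[abs(L[:,1]-y)<.003]; mid.append((s[:,0].min()+s[:,0].max())/2) if len(s)>20 else mid.append(np.nan)
mid=np.array(mid); g=np.isfinite(mid); p=np.polyfit(ys[g],mid[g],1)
print('mid line x at y=0 (mm)',p[1]*1e3,'yaw rel jig deg',-np.degrees(np.arctan(p[0])),'width',np.ptp(L[:,0]),'+y end mm',np.percentile(L[:,1],99.7)*1e3, 'centre y', np.percentile(L[:,1],99.7)*1e3-90)
T=(tp[:2]-O); print('tcp jig',T@jx*1e3,T@jy*1e3)
# tray in this view: wall tops near z .07
hsv=cv2.cvtColor(im,cv2.COLOR_BGR2HSV)
t=(abs(P[...,2]-.07)<.006)&(hsv[...,1]>90); W=ray(c,uv[t.ravel()],.07)[:,:2]-O; L=np.c_[W@jx,W@jy]*1e3
for lo,hi in((60,110),(-110,-60)):
    s=L[(L[:,1]>lo)&(L[:,1]<hi)&(L[:,0]>-30)&(L[:,0]<150)]; print('wall',len(s),np.percentile(s,[.5,99.5],axis=0).round(1).tolist())
b=(P[...,2]<.02)&(hsv[...,1]>70); print('bed z',np.median(P[b&(P[...,2]>.006)][:,2]))
E
```

```text
top z 0.19928965618543204 slopes [0.0221694  0.00265692] 13025
mid line x at y=0 (mm) -49.51427927019609 yaw rel jig deg 0.4384173717313987 width 0.030690089714463145 +y end mm 91.94316731487012 centre y 1.9431673148701236
tcp jig -48.9123516236158 0.6212198683498679
wall 4146 [[0.3, 75.7], [149.2, 89.5]]
wall 2662 [[4.5, -89.8], [149.2, -72.5]]
bed z 0.012110573691783116
```

The board's centre in jig coordinates is (-49.5, +1.9) mm, yaw +0.4°, underside 40 mm below the TCP. Next I lower it to just above the bed.

servo_tool --pt "0 0 -0.4 0 -2 -25 1" --pt "0 0 -0.4 0 -2 -55 1" --pt "0 0 -0.4 0 -2 -85 1" --pt "0 0 -0.4 0 -2 -108 1" --pt "0 0 -0.4 0 -2 -112 1"

```text
clock: 6.65
tcp_pos: [0.4412, 0.1442, 0.0546]
orientation: [-2.326, -2.111, 0.009]
contact_force: [-0.0, -1.7, -2.7]
grip_width: 0.0213
gripper_force: 59.2
```

servo_tool --pt "0 0 0 0 0 -2 1" --pt "0 0 0 0 0 -3 1" --pt "0 0 0 0 0 -3 1"

```text
clock: 6.9
tcp_pos: [0.4438, 0.1465, 0.0555]
orientation: [2.325, 2.112, 0.003]
contact_force: [0.1, 0.0, -2.4]
grip_width: 0.0211
gripper_force: 59.2
```

servo_tool --pt "0 0 0 10 -0.9 0 1" --pt "0 0 0 20 -1.8 0 1" --pt "0 0 0 28 -2.5 0 1" --pt "0 0 0 32 -2.9 0 1" --pt "0 0 0 32 -2.9 0 1"

```text
clock: 7.32
tcp_pos: [0.4765, 0.1437, 0.0547]
orientation: [2.324, 2.112, 0.003]
contact_force: [0.5, 0.2, -2.2]
grip_width: 0.0207
gripper_force: 59.4
```

```bash
python3 look.py w4
```

```text
{'clock': np.float64(7.3167), 'joints': array([-0.8653,  0.5076,  0.5624,  2.1429, -0.4689,  0.6094, -0.064 ]), 'tcp_pos': array([0.4765, 0.1437, 0.0547]), 'orientation': array([2.3239, 2.1122, 0.0026]), 'contact_force': array([ 0.5287,  0.1751, -2.1696]), 'moment': array([-0.0021,  0.0178,  0.0106]), 'gripper_force': np.float64(59.3873), 'grip_width': np.float64(0.0207)}
closing deg -5.465727221735236
```

View pics/w4v.png

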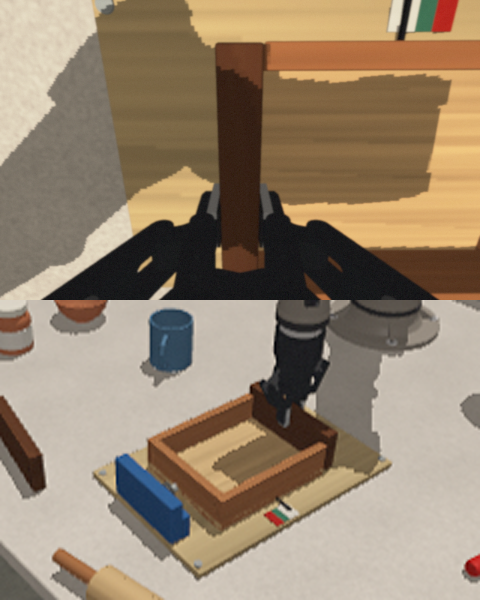

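The board now stands at the tray's open end. In the wrist view its +y end is at (320,58) and the tray wall's outer edge is at row ~55. Checking centring and square numerically.

```bash
cat > meas.py <<'E'
from h import *; import sys
from scipy import ndimage as N
n=sys.argv[1]; z=np.load(f'pics/{n}.npz'); d=z['d']; o=dict(tcp_pos=z['p'],orientation=z['q']); c=cam('wrist',o); im=cv2.imread(f'pics/{n}.png')
v,u=np.mgrid[0:400,0:640]; uv=np.stack([u.ravel(),v.ravel()],1); P=pts(c,uv,d.ravel()).reshape(400,640,3)
tp=z['p']; jx=np.array([np.cos(np.radians(-5.14)),np.sin(np.radians(-5.14))]); jy=np.array([-jx[1],jx[0]]); O=np.array([.4887,.1465])
L=np.stack([(P[...,:2]-O)@jx,(P[...,:2]-O)@jy,P[...,2]],-1)*1e3; T=tp[:2]-O; tx,ty=T@jx*1e3,T@jy*1e3; print('tcp jig',tx,ty)
hsv=cv2.cvtColor(im,cv2.COLOR_BGR2HSV)
m=(im[...,2].astype(int)-im[...,0]>8)&(abs(L[...,0]-tx)<20)&(abs(L[...,2]-tp[2]*1e3-29)<5)&(L[...,1]>ty+25)
q=L[m]; print('board top z',np.median(q[:,2]),'end y',np.percentile(q[:,1],99.7),'centre y',np.percentile(q[:,1],99.7)-90,'x range',np.percentile(q[:,0],[1,99]))
ys=np.arange(ty+32,ty+85,4); mid=[np.percentile(q[abs(q[:,1]-y)<3,0],[3,97]).mean() for y in ys]; p=np.polyfit(ys,mid,1); print('yaw rel deg',-np.degrees(p[0]),'mid x',np.mean(mid))
w=(abs(L[...,2]-70)<4)&(hsv[...,1]>90)&(L[...,0]>tx+14)&(L[...,1]>60)&(L[...,1]<100)
k=L[w]; print('wall y range',np.percentile(k[:,1],[.5,99.5]),'x min',np.percentile(k[:,0],.5),'z',np.median(k[:,2]))
E
python3 meas.py w4
```

```text
tcp jig -11.935416073673322 -3.930979236197202
board top z 84.68215928686301 end y 87.45255016384064 centre y -2.547449836159359 x range [-23.05215665  -1.68839259]
yaw rel deg -0.1637173066079735 mid x -12.389539219499452
wall y range [75.68247371 89.52510665] x min 2.655449987793461 z 70.05756056797196
```

The board is square but 2.5 mm to -y and 2.7 mm high. I'll correct that, then press in small steps.

servo_tool --pt "0 0 0 0 2.4 -1 1" --pt "0 0 0 0 2.4 -1.7 1" --pt "0 0 0 3 2.1 -1.7 1" --pt "0 0 0 5 1.9 -1.7 1" --pt "0 0 0 5 1.9 -1.7 1"

```text
clock: 7.83
tcp_pos: [0.479, 0.1458, 0.0524]
orientation: [-2.322, -2.114, 0.002]
contact_force: [-2.8, 0.4, -0.6]
grip_width: 0.0212
gripper_force: 59.4
```

servo_tool --pt "0 0 0 2 -0.2 0 1" --pt "0 0 0 4 -0.4 0 1" --pt "0 0 0 6 -0.5 0 1" --pt "0 0 0 6 -0.5 0 1" --pt "0 0 0 6 -0.5 0 1"

```text
clock: 8.25
tcp_pos: [0.4842, 0.1452, 0.0523]
orientation: [-2.322, -2.113, 0.003]
contact_force: [-5.5, 0.8, 0.5]
grip_width: 0.0214
gripper_force: 59.6
```

```bash
python3 look.py w5; python3 meas.py w5
```

```text
{'clock': np.float64(8.25), 'joints': array([-0.8531,  0.5237,  0.5564,  2.1221, -0.4735,  0.6203, -0.0574]), 'tcp_pos': array([0.4842, 0.1452, 0.0523]), 'orientation': array([-2.322 , -2.1132,  0.0034]), 'contact_force': array([-5.498 ,  0.8273,  0.5288]), 'moment': array([0.3186, 1.3895, 0.2229]), 'gripper_force': np.float64(59.6496), 'grip_width': np.float64(0.0214)}
closing deg -5.390943427916625
tcp jig -4.341762525127764 -1.6620268960067182
board top z 82.17827927874055 end y 89.71232575285934 centre y -0.28767424714065726 x range [-15.58128022   5.80528929]
yaw rel deg -0.008041355834271029 mid x -4.868458119713829
wall y range [75.69014494 89.53380982] x min 10.147401699953274 z 70.07863963403646
```

Centred to 0.3 mm and square, with 5.5 N at about 6 mm of travel. About 11 mm more to mid-green.

servo_tool --pt "0 0 0 1.5 -0.1 0 1" --pt "0 0 0 3 -0.3 0 1" --pt "0 0 0 4.5 -0.4 0 1" --pt "0 0 0 6 -0.5 0 1" --pt "0 0 0 6 -0.5 0 1"

```text
clock: 8.77
tcp_pos: [0.4892, 0.1448, 0.0522]
orientation: [-2.321, -2.112, 0.006]
contact_force: [-8.4, 0.9, 4.2]
grip_width: 0.021
gripper_force: 60.3
```

servo_tool --pt "0 0 0 1.5 -0.1 0 1" --pt "0 0 0 3 -0.3 0 1" --pt "0 0 0 4.5 -0.4 0 1" --pt "0 0 0 5 -0.4 0 1" --pt "0 0 0 5 -0.4 0 1"

```text
clock: 9.18
tcp_pos: [0.4925, 0.1445, 0.0522]
orientation: [-2.319, -2.111, 0.009]
contact_force: [-13.6, 2.4, 10.3]
grip_width: 0.0208
gripper_force: 61.3
```

```bash
python3 look.py w6; python3 meas.py w6; python3 - <<'E'
import cv2,numpy as np
a=cv2.imread('pics/w6.png'); s=cv2.imread('pics/w6s.png')
cv2.imwrite('pics/w6c.png',np.hstack([cv2.resize(a[0:120,440:640],(400,240)),cv2.resize(s[210:282,320:440],(400,240),interpolation=cv2.INTER_CUBIC)]))
E
```

```text
{'clock': np.float64(9.1833), 'joints': array([-0.8389,  0.5356,  0.5541,  2.1005, -0.4747,  0.6368, -0.0496]), 'tcp_pos': array([0.4925, 0.1445, 0.0522]), 'orientation': array([-2.3186, -2.1108,  0.0093]), 'contact_force': array([-13.5869,   2.4233,  10.2838]), 'moment': array([0.3142, 2.9795, 0.1382]), 'gripper_force': np.float64(61.2758), 'grip_width': np.float64(0.0208)}
closing deg -5.371417285950088
tcp jig 3.9681705867922736 -1.6729346734516841
board top z 82.07175406936798 end y 89.70992690757475 centre y -0.2900730924252457 x range [-7.14151751 14.2221718 ]
yaw rel deg 0.015514399530183923 mid x 3.543031883451946
wall y range [75.67525595 89.5298874 ] x min 18.440945778523208 z 70.05765607389228
```

View pics/w6c.png

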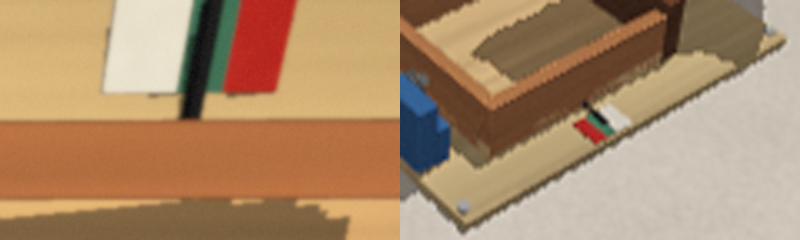

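The pointer stands in the green in both crops, at (193,60) on the left and (597,113) on the right, with about 14.5 mm of travel. The board also presses down on the bed with 10 N, so I'll ease that with a small lift and then hold.

servo_tool --pt "0 0 0 0 0 0.5 1" --pt "0 0 0 0 0 1 1" --pt "0 0 0 0.5 0 1.2 1" --pt "0 0 0 0.5 0 1.2 1" --pt "0 0 0 0.5 0 1.2 1"

```text
clock: 9.7
tcp_pos: [0.4927, 0.1444, 0.0523]
orientation: [-2.319, -2.112, 0.01]
contact_force: [-8.9, 2.7, -4.6]
grip_width: 0.0213
gripper_force: 59.3
```

```bash
python3 look.py w7; python3 meas.py w7
```

```text
{'clock': np.float64(9.7), 'joints': array([-0.8398,  0.5359,  0.5549,  2.0999, -0.4733,  0.6374, -0.0509]), 'tcp_pos': array([0.4927, 0.1444, 0.0523]), 'orientation': array([-2.3189, -2.1117,  0.0104]), 'contact_force': array([-8.8909,  2.7322, -4.5752]), 'moment': array([0.5544, 2.0541, 0.1655]), 'gripper_force': np.float64(59.2702), 'grip_width': np.float64(0.0213)}
closing deg -5.356588327982763
tcp jig 4.182086751773937 -1.6867573174906547
board top z 82.14737484112462 end y 89.72393156852583 centre y -0.27606843147417237 x range [-6.92841253 14.43844295]
yaw rel deg 0.01768606835242583 mid x 3.772170937436048
wall y range [75.70617172 89.56116534] x min 18.7493161519309 z 70.07542265916572
```

Force now agrees with the spring: about 9–10 N at about 14.8 mm. I'll nudge 1.5 mm toward mid-green and hold for 2.5 s.

servo_tool --pt "0 0 0 0.5 0 0 1" --pt "0 0 0 1 -0.1 -0.3 1" --pt "0 0 0 1.5 -0.1 -0.3 1" --pt "0 0 0 1.5 -0.1 -0.3 1" --pt "0 0 0 1.5 -0.1 -0.3 1"

```text
clock: 10.22
tcp_pos: [0.4944, 0.1443, 0.0522]
orientation: [-2.319, -2.112, 0.01]
contact_force: [-10.4, 1.5, -1.6]
grip_width: 0.0211
gripper_force: 59.9
```

servo_tool --pt "0 0 0 0 0 0 1" --pt "0 0 0 0 0 0 1" --pt "0 0 0 0 0 0 1" --pt "0 0 0 0 0 0 1" --pt "0 0 0 0 0 0 1"

```text
clock: 10.63
tcp_pos: [0.4944, 0.1443, 0.0523]
orientation: [-2.319, -2.112, 0.01]
contact_force: [-11.2, 1.8, -0.5]
grip_width: 0.0211
gripper_force: 59.9
```

servo_tool --pt "0 0 0 0 0 0 1" --pt "0 0 0 0 0 0 1" --pt "0 0 0 0 0 0 1" --pt "0 0 0 0 0 0 1" --pt "0 0 0 0 0 0 1"

```text
clock: 11.05
tcp_pos: [0.4945, 0.1443, 0.0523]
orientation: [-2.319, -2.112, 0.01]
contact_force: [-12.4, 1.6, -0.8]
grip_width: 0.0211
gripper_force: 59.9
```

servo_tool --pt "0 0 0 0 0 0 1" --pt "0 0 0 0 0 0 1" --pt "0 0 0 0 0 0 1" --pt "0 0 0 0 0 0 1" --pt "0 0 0 0 0 0 1"

```text
clock: 11.47
tcp_pos: [0.4944, 0.1443, 0.0522]
orientation: [-2.319, -2.112, 0.01]
contact_force: [-11.3, 1.9, -0.8]
grip_width: 0.0213
gripper_force: 59.9
```

servo_tool --pt "0 0 0 0 0 0 1" --pt "0 0 0 0 0 0 1" --pt "0 0 0 0 0 0 1" --pt "0 0 0 0 0 0 1" --pt "0 0 0 0 0 0 1"

```text
clock: 11.88
tcp_pos: [0.4944, 0.1443, 0.0522]
orientation: [-2.319, -2.112, 0.01]
contact_force: [-9.9, 2.0, -0.7]
grip_width: 0.0209
gripper_force: 59.9
```

servo_tool --pt "0 0 0 0 0 0 1" --pt "0 0 0 0 0 0 1" --pt "0 0 0 0 0 0 1" --pt "0 0 0 0 0 0 1" --pt "0 0 0 0 0 0 1"

```text
clock: 12.3
tcp_pos: [0.4944, 0.1443, 0.0522]
orientation: [-2.319, -2.112, 0.01]
contact_force: [-10.8, 2.3, -1.0]
grip_width: 0.021
gripper_force: 59.9
```

```bash
python3 look.py w8; python3 meas.py w8; python3 - <<'E'
import cv2,numpy as np
a=cv2.imread('pics/w8.png'); s=cv2.imread('pics/w8s.png')
cv2.imwrite('pics/w8c.png',np.vstack([np.hstack([cv2.resize(a[0:120,440:640],(400,240)),cv2.resize(s[210:282,320:440],(400,240),interpolation=cv2.INTER_CUBIC)]),cv2.resize(s[120:280,240:600],(800,355))]))
E
```

```text
{'clock': np.float64(12.3), 'joints': array([-0.8375,  0.5378,  0.5545,  2.0965, -0.4737,  0.6388, -0.0495]), 'tcp_pos': array([0.4944, 0.1443, 0.0522]), 'orientation': array([-2.319 , -2.1117,  0.0099]), 'contact_force': array([-10.7841,   2.3485,  -0.9947]), 'moment': array([0.5092, 2.2125, 0.1811]), 'gripper_force': np.float64(59.8681), 'grip_width': np.float64(0.021)}
closing deg -5.357090863555243
tcp jig 5.889771083864619 -1.6902832471256184
board top z 82.09711313262464 end y 89.70760756699495 centre y -0.29239243300504825 x range [-5.26537812 16.11751185]
yaw rel deg -0.08435305075180755 mid x 5.452335928747857
wall y range [75.70100065 89.54552524] x min 20.45927136205724 z 70.0540543995263
```

View pics/w8c.png

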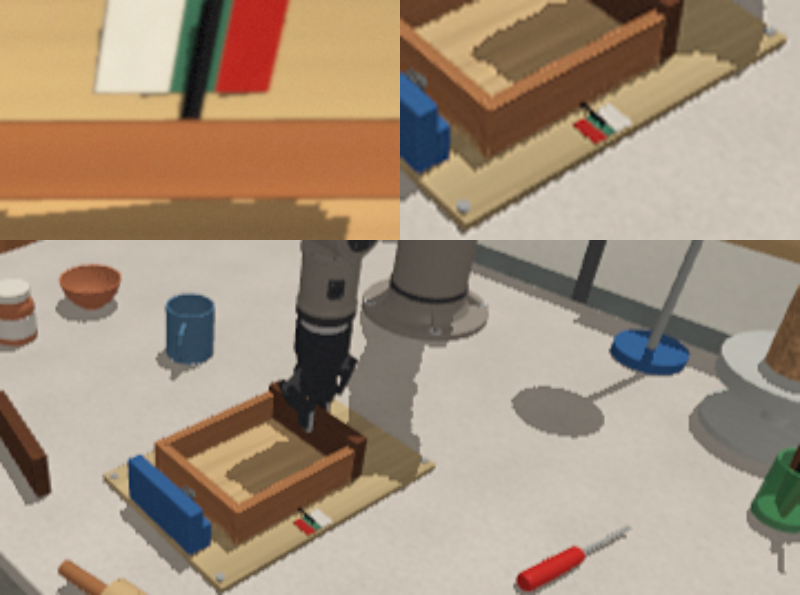

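The pointer is still inside the green, at (200,60) on the left crop, where the camera angle shifts it slightly toward red, and at (598,115) on the right. Travel of about 16.4 mm agrees with the ~11 N push, and the mug, bowl, jar and screwdriver look undisturbed. It has held steady for over 2 s, so I'm handing in.

```bash
python3 -c "
from bench import r
print(r.hand_in())"
```

```text
the job is handed in; nothing more can be done
None
```

I handed the job in with the end board pressed square against the tray, centred to about 0.3 mm, at about 16 mm of travel (green) and 11 N; it had held steady for over 2 s, and the bystanders looked undisturbed in the last view.

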